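Shift the bench gear selector from second to third

TASK

The lever of the H-gate gear selector on the desk stands in second gear (left column, toward you). Without gripping it, push its knob with the fingers forward to neutral, across to the right, then forward fully home into the third slot (three orange dots), without running it into first or fourth on the way. Leave the loose things around it where they are, and let go of the lever.

Things in the scene. Friction and masses are not known exactly. Their poses are not given: they have to be found in the camera images.
- selector: H-gate gear selector screwed to the desk: blue sheet-metal box 116 x 104 mm on a dark 140 x 124 mm foot plate, bare aluminium gate plate on top, 101 mm above the desk. Origin: centre of the underside, on the desk; x = its forward (away from the robot, yawed up to 0.4 rad), y = its left, z up. It cannot move.
- gate (a point): middle of the H gate, on the plate's top. Two fore-and-aft columns, 20 mm left and right of it, joined by a crossbar (neutral) through it; channels 14 mm wide, ends 27 mm fore and aft. Orange dots number the slots: 1 left forward, 2 left rearward, 3 right forward, 4 right rearward. Land corners at the crossbar have 5 mm radius
- pivot (a point): the lever's pivot, inside the box, 25 mm above the desk. With p = across and q = fore_aft the knob's centre stands from here, in the selector's axes, at x = 0.135 sin q, y = -0.135 sin p cos q, z = 0.135 cos p cos q
- knob (a point): centre of the lever's black knob (red disc on top): 34 mm wide both ways with well-rounded edges, 40 mm high, its sides square to the selector's axes, on an 8 mm steel stem, 135 mm from the pivot. Friction keeps the lever where it is left; pushing the knob takes about 2 N
- across (a joint): sideways tilt of the lever, rad: 0 upright, positive to the selector's right (-y), negative to its left. About -0.27 in the left column, +0.27 in the right one, play 0.02 either way; the outer gate edges stop it at about 0.29. It starts in the left column
- fore_aft (a joint): fore-and-aft tilt of the lever, rad: 0 neutral (on the crossbar), positive forward (+x of the selector). Slot ends stop it at about +0.29 and -0.29. It passes along the crossbar only within about 0.04 of 0; the rounded lands guide it in from about 0.1. It starts in the second slot, between -0.28 and -0.14
- solder_reel: loose reel of solder, black flanges, 64 x 73 x 40 mm, origin under its centre; bystander
- capacitor_a: loose blue electrolytic capacitor, 35 mm across, 60 mm high, origin under its centre; bystander
- spare_knob_1: loose beige dial knob, 38 mm across, 21 mm high, origin under its centre; bystander
- long_nose: loose pliers with blue grips, 54 x 164 x 12 mm, lying flat, origin under the centre; bystander
- wood_block_2: loose wooden block, 40 x 60 x 30 mm, origin under its centre; bystander

How it is judged:
By the outcome, as a careful person would: the job done as asked, in the order asked, and still so for the second after the job is handed in, with the robot touching nothing.
It also fails if it takes over 56 s, if anything falls off the work surface, if the arm or the gripper's body presses on something with over 40 N, if the wrist force passes 120 N, or if a joint passes its speed limit or range.

ROBOT

A 6-joint arm with a two-finger parallel gripper is mounted at the origin on a cart in front of the work surface, level with it; the furniture and walls round the work are solid. World frame = base frame: x ahead of the robot, y to its left, z up, the work surface at z = 0. Lengths are in m, angles in rad, forces in N, time in s.
With the tool pointing down it reaches from about 0.3 to 0.875 m from the base axis. Payload 6.4 kg.
Tool frame: the origin (TCP) lies midway between the tips of the shut fingers; the grasp point (between the pads) lies 19 mm behind it (ctrl.pinch_z is the distance from the TCP to the grasp point, in m); z points along the fingers, y is the line along which they close (so a half turn about z gives the same grasp; the last joint's range is limited). The gripper opens to 85 mm and grips with 20 to 120 N. Pads are 22 mm wide; open, the fingers measure 114 mm over their backs; the gripper's body (76 mm by 85 mm) begins 54 mm behind the grasp point. The pads swing forward as they close: fully open they stand 13 mm farther back than shut.
Start: joints at [1.048, 0.181, 1.607, -0, 1.354, -0.206], TCP at [0.179, 0.546, 0.199] pointing down, gripper open.
Joint ranges: [-2.99, 2.99], [-0.89, 2.07], [0.3, 2.58], [-1.14, 4.28], [0, 2.63], [-3.12, 3.12]. Speed limits (rad/s): [2.57, 2.57, 3.01, 3.14, 3.14, 3.14].

INTERFACE

Orientations are given as a unit quaternion [w, x, y, z].
In Python, from bench import ctrl gives the robot as it stands.
- The arm moves only by the tool apply_moves, never from a script. Its argument "moves" is a list of rows, each an object with "jaw": the opening, from 0 (shut) to 1 (fully open); "offset": the shift along the tool's x, y, z in mm, a list of three; "rot": the turn, a rotation vector about the tool's x, y, z in degrees, a list of three. In form: [{"jaw": jaw, "offset": [dx, dy, dz], "rot": [ax, ay, az]}, ...]. A call has exactly 5 rows; each row shifts and turns the commanded pose from where the row before left it, along the tool's axes as they then stand; what a row does not reach is not made up. A row lasts 1/8 s, in which the tool goes at most 62.5 mm and 10.7 degrees, less where a joint would pass 70% of its speed; a pose out of reach is approached as far as the arm can. A call is refused whole if a number of a shift passes 62.5 or a number of a turn 10.7, either way. A call with a gripper value outside its range is refused whole. The fingers move at their own pace and stop on an object; the grip force is fixed at half the most. Time passes only in rows, so rows that do not move let the fingers close, or fill a call up. It gives the time, the measured TCP pose, the force, the opening and the grip force at its end, in the units of the state.
- ctrl.get_obs(): the state, without advancing time (a new reading comes with each control period).
- ctrl.camera(name): name is "scene" or "side" or "wrist"; returns (picture, depth): 480x640x3 uint8, red, green, blue; 480x640 float32, m along the optical axis (not along the pixel's ray), 0 where there is no reading.
- ctrl.camera_params(name): a dict with "K" (3x3 intrinsics, pixels), "dist" ([k1, k2, p1, p2, k3] as OpenCV has them; the pictures are not rectified), "cam_to_world" (4x4, takes a point from camera to world coordinates); the wrist camera has in their place "mount" (4x4, takes a point from camera to tool coordinates, whose origin is the TCP and whose axes are the flange's). Camera axes: x right, y down, z forward; pixel columns grow to the right and rows downward; lengths in m; the calibration is good to about 2 mm. A picture is of the moment at which its call begins: read the wrist's pose just before it. camera_params takes no time and is no camera call.
- ctrl.hand_in(): hands the job in; it is judged then, once.
Trained networks look in the newest picture that a camera, given by its name, has taken for a name from the list of things; names that differ only in an ending like _2 or _b are one class to them, and where a whole thing is asked for, a point or a joint stands for the part that bears it (a point fixed in the world has none). Each returns a list of dicts, best first, with "score" (0 to 1); they miss things now and then, are a little off and sometimes report something else, mostly with a low value. They report only what shows in the picture. A call takes as long as a camera call.
- ctrl.outline_of(camera, target): "region" (480x640 bool, what is visible of it) and "position" ([column, row] in pixels, amid what is visible of it).
The state is a dict: "time_s": time; "q": joint angles; "dq": joint speeds; "joint_efforts": joint torques, N m; "eef_pos": TCP position; "eef_rot": TCP orientation; "wrist_force": force on the tool from outside, world axes, zero at the start; "torque": the same for the moment, N m; "opening": opening from 0.0 (shut) to 1.0 (fully open); "grasp_force": force on a finger pad.
Only numpy, scipy, OpenCV 4.12 (cv2) and the standard library are available. Lean on these libraries where they do the work, as an engineer would, in place of code of your own. Each camera call takes 0.05 s, during which the arm holds its last target. There are 200 camera calls.

## Working session

There is one attempt and no reset: what is moved stays moved. The work goes in short steps, Python scripts to look and compute and a tool call to move; the robot and the scene stay as the last step left them, time stands still between calls to the robot, and variables do not carry over. Pictures are saved under pics/ and viewed, at most 10 in all, crops included, and the job is handed in when it is done.

Besides the shell and the picture viewer there is one more tool, called after "Request:" as name([rows], argument=value, ...), one row to a line, values as JSON. apply_moves: Moves the arm, as the interface text tells. Its arguments: {"type":"object","properties":{"moves":{"type":"array"}},"required":["moves"]}

```bash
mkdir -p pics; ls; cat > h.py <<'E'
import numpy as np, cv2
from bench import ctrl
from scipy.spatial.transform import Rotation as R
def cloud(cam, depth, mask):
    P=ctrl.camera_params(cam); v,u=np.nonzero(mask&(depth>0))
    n=cv2.undistortPoints(np.c_[u,v].astype(float)[:,None],np.array(P['K']),np.array(P['dist']))[:,0]
    z=depth[v,u]; c=np.c_[n*z[:,None],z]; T=np.array(P['cam_to_world'])
    return c@T[:3,:3].T+T[:3,3]
E
python3 - <<'E'
from h import *
for c in ['scene','side']:
    im,d=ctrl.camera(c); cv2.imwrite(f'pics/{c}.png',im[:,:,::-1])
    for t in ['selector','knob','solder_reel','capacitor_a','spare_knob_1','long_nose','wood_block_2']:
        for o in ctrl.outline_of(c,t)[:2]:
            p=cloud(c,d,o['region'])
            print(c,t,round(o['score'],2),np.round(o['position']),len(p), np.round([np.median(p,0),p.min(0),p.max(0)],3).tolist() if len(p) else '')
s=ctrl.get_obs();print(s['time_s'],s['eef_pos'],s['eef_rot'],s['wrist_force'])
E
```

```text
pics
scene selector 0.56 [245. 337.] 7700 [[0.506, 0.059, 0.099], [0.444, -0.091, -0.003], [0.608, 0.115, 0.178]]
scene knob 0.97 [249. 320.] 605 [[0.492, 0.064, 0.169], [0.476, -0.006, 0.007], [0.579, 0.079, 0.178]]
scene solder_reel 0.62 [239. 245.] 872 [[0.675, -0.118, 0.038], [0.653, -0.276, -0.168], [0.84, -0.096, 0.046]]
scene capacitor_a 0.68 [193. 284.] 546 [[0.681, 0.008, 0.046], [0.671, -0.014, -0.0], [0.707, 0.021, 0.062]]
scene spare_knob_1 0.61 [192. 285.] 548 [[0.681, 0.008, 0.046], [0.671, -0.013, -0.002], [0.736, 0.021, 0.062]]
scene long_nose 0.68 [323. 420.] 1055 [[0.365, 0.075, 0.009], [0.326, -0.004, -0.003], [0.384, 0.157, 0.016]]
scene long_nose 0.56 [247. 318.] 590 [[0.491, 0.064, 0.17], [0.476, -0.009, 0.007], [0.558, 0.079, 0.178]]
scene wood_block_2 0.74 [436. 232.] 600 [[0.377, -0.359, 0.029], [0.353, -0.408, -0.002], [0.403, -0.336, 0.034]]
side selector 0.74 [267. 238.] 5165 [[0.503, 0.003, 0.067], [0.442, -0.05, -0.002], [0.72, 0.525, 0.176]]
side solder_reel 0.87 [372. 261.] 713 [[0.672, -0.136, 0.029], [0.653, -0.153, -0.061], [0.839, 0.064, 0.043]]
si
[... 212 characters left out ...]
 0.022]]
side spare_knob_1 0.58 [252. 191.] 440 [[0.494, 0.048, 0.155], [0.476, 0.036, 0.007], [0.693, 0.546, 0.176]]
side long_nose 0.93 [190. 269.] 431 [[0.36, 0.066, 0.008], [0.326, -0.007, -0.002], [0.385, 0.154, 0.013]]
side long_nose 0.48 [269. 240.] 5087 [[0.503, 0.004, 0.068], [0.445, -0.05, -0.002], [0.676, 0.474, 0.176]]
side wood_block_2 0.72 [304. 382.] 1567 [[0.373, -0.382, 0.028], [0.352, -0.407, -0.002], [0.425, -0.306, 0.032]]
side wood_block_2 0.19 [268. 240.] 4916 [[0.502, 0.002, 0.068], [0.442, -0.05, -0.001], [0.645, 0.104, 0.176]]
0.8 [0.17912532 0.54640218 0.19948875] [ 6.39975858e-06  1.57750187e-01  9.87479052e-01 -1.03893959e-05] [-0.67867063  0.95082179  0.03750833]
```

View pics/scene.png

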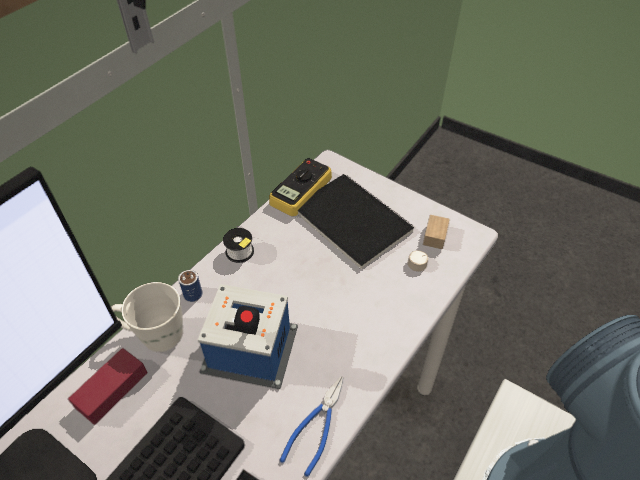

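View pics/side.png

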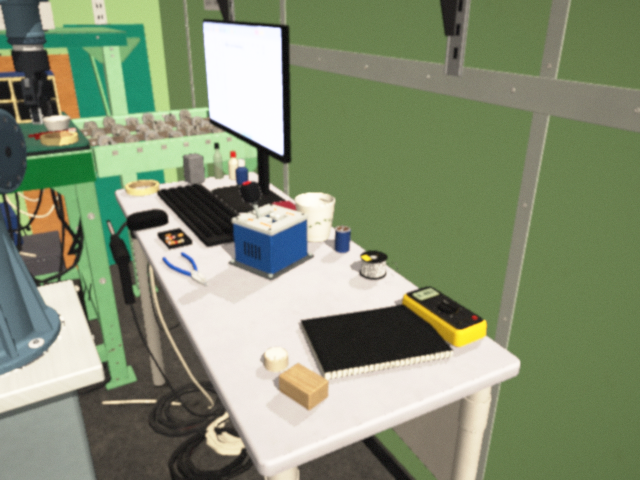

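The scene view shows the selector at about (245,337) with the knob's red disc at (247,318). The pliers are in front of it at (323,420), and the mug and capacitor behind at (152,312) and (190,285). Next I'll fit the plate for pose and yaw.

```bash
python3 - <<'E'
from h import *
A=[]
for c in ['scene','side']:
    im,d=ctrl.camera(c)
    p=cloud(c,d,np.ones_like(d,bool)); 
    n=(p[:,0]>.42)&(p[:,0]<.62)&(p[:,1]>-.09)&(p[:,1]<.13)
    t=p[n&(p[:,2]>.095)&(p[:,2]<.106)]; 
    r=cv2.minAreaRect((t[:,:2]*1000).astype(np.float32)); print(c,'plate',len(t),r,np.median(t[:,2]))
    k=p[n&(p[:,2]>.135)]; print('knob',len(k),k.min(0),k.max(0))
    top=k[k[:,2]>k[:,2].max()-.008]; print('top',len(top),top.mean(0),cv2.minAreaRect((k[:,:2]*1000).astype(np.float32)))
    hi=p[(p[:,2]>.12)&(p[:,0]<.75)&(p[:,0]>.1)&(p[:,1]<.5)&(p[:,1]>-.4)&~n]
    print('tall', len(hi), hi.min(0) if len(hi) else '',hi.max(0) if len(hi) else '')
    if c=='scene':
        x=cv2.resize(im[270:390,180:320],None,fx=5,fy=5,interpolation=cv2.INTER_CUBIC); cv2.imwrite('pics/crop.png',x[:,:,::-1])
        # red disc, orange dots
        hsv=cv2.cvtColor(im,cv2.COLOR_RGB2HSV); m=(hsv[...,1]>170)&(hsv[...,2]>150)&((hsv[...,0]<6)|(hsv[...,0]>174)); m[:290]=0;m[350:]=0;m[:,:220]=0;m[:,290:]=0
        q=cloud(c,d,m); print('red',len(q),q.mean(0),np.median(q,0))
    
E
```

```text
scene plate 3639 ((530.0816650390625, 33.80194091796875), (117.36101531982422, 110.69866180419922), 21.17047882080078) 0.10094993605172065
knob 586 [0.47659553 0.04029464 0.1382238 ] [0.51383402 0.07875872 0.17730023]
top 316 [0.49515251 0.06027107 0.17280084] ((495.09527587890625, 60.57890319824219), (34.93710708618164, 35.75898742675781), 27.137096405029297)
tall 20579 [ 0.10000667 -0.03086713  0.16453585] [0.65502296 0.36455671 0.65621491]
red 106 [0.49274981 0.0618022  0.17309243] [0.49281991 0.06193139 0.17308541]
side plate 1194 ((529.0703125, 35.374446868896484), (122.5690689086914, 112.60652923583984), 21.861268997192383) 0.10045893657208393
knob 377 [0.47526818 0.03684611 0.13502504] [0.51753734 0.07228787 0.17595151]
top 85 [0.49386502 0.05252046 0.17165101] ((492.7717590332031, 54.420326232910156), (30.992029190063477, 43.40695571899414), 43.964351654052734)
tall 8910 [ 0.10003049 -0.04031636  0.12072657] [0.70183544 0.49994509 0.46490022]
```

View pics/crop.png

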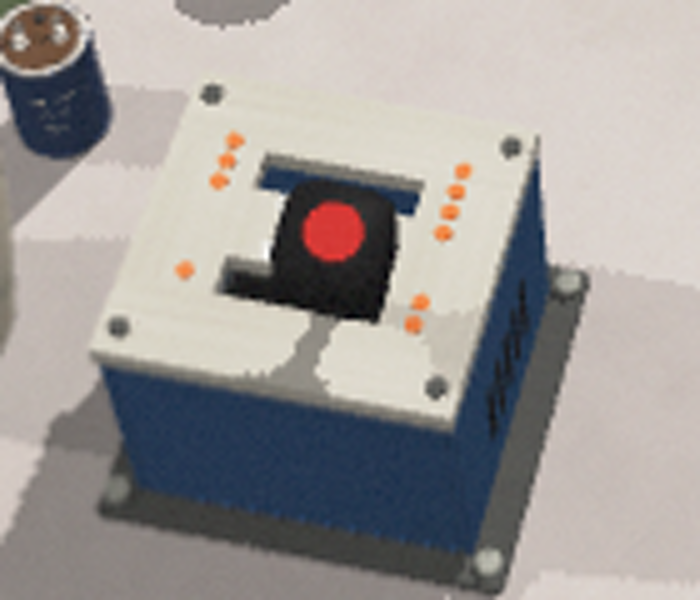

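The crop confirms the layout: single dot lower left, three dots upper left, two lower right, with the knob over the left column. Plate screws are at crop (212,93), (512,147), (118,326) and (436,387). I'll use those to refine the pose and also map tall obstacles.

```bash
python3 - <<'E'
from h import *
P=ctrl.camera_params('scene');T=np.array(P['cam_to_world'])
px=np.array([[118,326],[436,387],[512,147],[212,93]])/5.+[180,270]-.4
n=cv2.undistortPoints(px[:,None],np.array(P['K']),np.array(P['dist']))[:,0]
r=np.c_[n,np.ones(4)]@T[:3,:3].T; w=T[:3,3]+r*((.1015-T[2,3])/r[:,2])[:,None]
print(w.round(4),w.mean(0)); # order guess: front-left, rear... print edges
for i in range(4):
    e=w[(i+1)%4]-w[i]; print(np.linalg.norm(e)*1000,np.degrees(np.arctan2(e[1],e[0])))
H=np.zeros((14,16))
for c in ['scene','side']:
    im,d=ctrl.camera(c); p=cloud(c,d,np.ones_like(d,bool)); p=p[p[:,2]<1.2]
    for x in range(14):
        for y in range(16):
            m=(p[:,0]//.05==x+1)&(p[:,1]//.05==y-4)
            if m.sum()>3: H[x,y]=max(H[x,y],np.percentile(p[m,2],98))
print('cols y from -.2 step .05; rows x from .05, z in cm');print((H*100).round().astype(int))
E
```

```text
[[ 0.5616  0.0938  0.1015]
 [ 0.4667  0.0563  0.1015]
 [ 0.4995 -0.0273  0.1015]
 [ 0.5947  0.0102  0.1015]] [0.530664   0.03324555 0.1015    ]
102.06884681650489 -158.41286985092032
89.77959266570129 -68.5723163829744
102.34559028384608 21.528284899369282
89.88436237262513 111.60424228889009
cols y from -.2 step .05; rows x from .05, z in cm
[[ 0  0 37 38 39  0  0  0  0  0  0  0  0  0  0  0]
 [ 0  0  0 36 34  0  0  0  0  0  0  0  0 35 50 18]
 [ 0  0  0  0  0  0  0  0  0  0  0  0  0 35 50 35]
 [ 0  0  0  0  0  0  0  0  0  0  0  0  0  0 51 35]
 [ 0  0  0  0  0  0  0  0  0  0  0  0  0  0  0  0]
 [ 0  0  0  0  0  1  1  1  0  0  3  3  0  0  0  0]
 [ 0  0  0  1  1  1  1  1  1  1  3  3  0  0  0  2]
 [ 0  0  0  0  0  1  0  2  2  2  2  2  2  2  2  2]
 [ 0  0  0 10 17 17  0  2  2  2  2  2  2  2  2  2]
 [ 0  0  0 10 17 17  1  2  2  2  2  2  2  2  2  2]
 [ 0  0  0 10 10 10 65 65  2  2  2  1  1  2  2  2]
 [ 0  0  0  0 10  9 10 47 46 46 46 46 46 46 46 46]
 [ 4  4  4  5  5 10 10 46  4  4  1 11 13 46  5  8]
 [ 3  4  0  5  5 10  9  0  0  0  1  1 12  0  0  5]]
```

Request:
apply_moves([
  {"jaw":0,"offset":[0,0,-12],"rot":[0,0,-9.9]},
  {"jaw":0,"offset":[0,0,-12],"rot":[0,0,-9.9]},
  {"jaw":0,"offset":[0,0,-12],"rot":[0,0,-9.9]},
  {"jaw":0,"offset":[0,0,-12],"rot":[0,0,-9.9]},
  {"jaw":0,"offset":[0,0,0],"rot":[0,0,0]},
])

```text
time_s: 1.62
eef_pos: [0.1794, 0.547, 0.2486]
eef_rot: [0.001, -0.185, 0.983, 0.001]
wrist_force: [0.1, 1.2, 0.6]
opening: 0.001
grasp_force: 0.0
```

```bash
cat >> h.py <<'E'
G=np.array([.5305,.0335,.101]); YAW=np.radians(21.5)
Rs=R.from_euler('z',YAW).as_matrix()
def st():
    s=ctrl.get_obs(); w,x,y,z=s['eef_rot']; T=R.from_quat([x,y,z,w]).as_matrix()
    print('t',round(s['time_s'],2),'TCP sel mm',((s['eef_pos']-G)@Rs*1000).round(1),'z',s['eef_pos'][2].round(4),'tool x deg',np.degrees(np.arctan2(T[1,0],T[0,0])).round(2),'zax',T[:,2].round(3),'F sel',(s['wrist_force']@Rs).round(1),'op',s['opening'])
    return s,T
def togo(sel_mm,z):
    s,T=st(); w=G+Rs@(np.array([*sel_mm,0])/1000); w[2]=z
    print('tool offset mm to go',((w-s['eef_pos'])@T*1000).round(1))
E
python3 -c "
from h import *
togo((-65,36),.25)"
```

```text
t 1.62 TCP sel mm [-138.4  606.4  147.6] z 0.2486 tool x deg -158.64 zax [ 0.001  0.002 -1.   ] F sel [0.5 1.1 0.6] op 0.0007817720809997691
tool offset mm to go [ -74.8 -570.2   -2.1]
```

Request:
apply_moves([
  {"jaw":0,"offset":[-7,-50,0],"rot":[0,0,0]},
  {"jaw":0,"offset":[-7,-50,0],"rot":[0,0,0]},
  {"jaw":0,"offset":[-7,-50,0],"rot":[0,0,0]},
  {"jaw":0,"offset":[-7,-50,0],"rot":[0,0,0]},
  {"jaw":0,"offset":[-7,-50,0],"rot":[0,0,0]},
])

```text
time_s: 2.25
eef_pos: [0.3034, 0.325, 0.2469]
eef_rot: [-0.0, -0.184, 0.983, -0.0]
wrist_force: [0.7, 0.1, 0.3]
opening: -0.001
grasp_force: 0.0
```

Request:
apply_moves([
  {"jaw":0,"offset":[-7,-50,0],"rot":[0,0,0]},
  {"jaw":0,"offset":[-7,-50,0],"rot":[0,0,0]},
  {"jaw":0,"offset":[-7,-50,0],"rot":[0,0,0]},
  {"jaw":0,"offset":[-7,-50,0],"rot":[0,0,0]},
  {"jaw":0,"offset":[-7,-50,0],"rot":[0,0,0]},
])

```text
time_s: 2.88
eef_pos: [0.4275, 0.1051, 0.247]
eef_rot: [-0.0, -0.184, 0.983, 0.0]
wrist_force: [0.9, 0.4, 0.0]
opening: -0.005
grasp_force: 0.0
```

```bash
python3 -c "
from h import *
togo((-65,36),.25)"
```

```text
t 2.88 TCP sel mm [-69.6 104.4 146. ] z 0.247 tool x deg -158.81 zax [-0.  0. -1.] F sel [1. 0. 0.] op -0.004662300870840289
tool offset mm to go [ -5.  -68.3  -3. ]
```

Request:
apply_moves([
  {"jaw":0,"offset":[0,-34,0],"rot":[0,0,0]},
  {"jaw":0,"offset":[0,-34,0],"rot":[0,0,0]},
  {"jaw":0,"offset":[0,0,50],"rot":[0,0,0]},
  {"jaw":0,"offset":[0,0,49],"rot":[0,0,0]},
  {"jaw":0,"offset":[0,0,0],"rot":[0,0,0]},
])

```text
time_s: 3.5
eef_pos: [0.4483, 0.0438, 0.1447]
eef_rot: [-0.004, -0.184, 0.983, 0.002]
wrist_force: [-0.4, 1.5, 0.3]
opening: 0.002
grasp_force: 0.0
```

```bash
python3 - <<'E'
from h import *
togo((-28,36),.147)
a,_=ctrl.camera('scene');b,_=ctrl.camera('side')
f=lambda i,y,x:cv2.resize(i[y:y+120,x:x+100],None,fx=4,fy=4,interpolation=cv2.INTER_CUBIC)
cv2.imwrite('pics/c1.png',np.hstack([f(a,260,200),f(b,140,220)])[:,:,::-1])
E
```

```text
t 3.5 TCP sel mm [-72.7  39.7  43.7] z 0.1447 tool x deg -158.75 zax [-0.009  0.002 -1.   ] F sel [0.2 1.5 0.3] op 0.0017920097597279626
tool offset mm to go [-44.7  -3.5  -2.7]
```

View pics/c1.png

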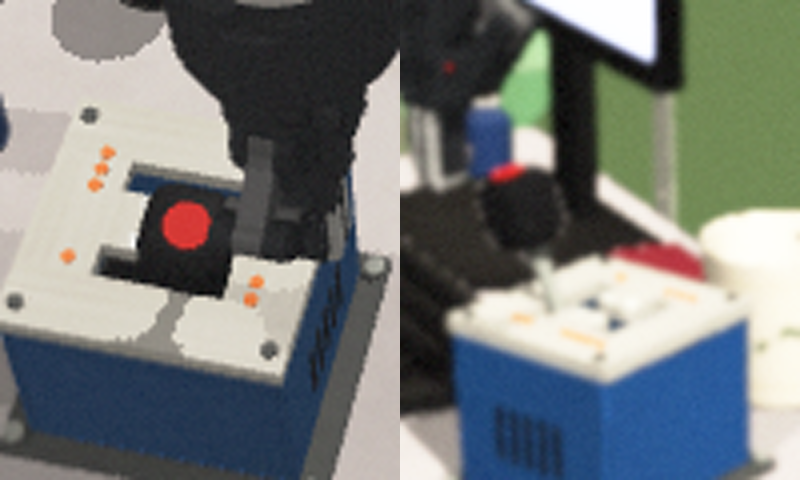

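The fingers (left half, about (260,200)) stand just behind the knob with a gap. The tips sit at mid-knob height, so I can push forward.

Request:
apply_moves([
  {"jaw":0,"offset":[-6,-2,0],"rot":[0,0,0]},
  {"jaw":0,"offset":[-6,0,0],"rot":[0,0,0]},
  {"jaw":0,"offset":[-6,0,0],"rot":[0,0,0]},
  {"jaw":0,"offset":[-6,0,0],"rot":[0,0,0]},
  {"jaw":0,"offset":[-6,0,0],"rot":[0,0,0]},
])

```text
time_s: 4.22
eef_pos: [0.481, 0.0527, 0.1485]
eef_rot: [-0.0, -0.186, 0.983, 0.0]
wrist_force: [1.0, -1.3, -0.6]
opening: -0.003
grasp_force: 0.0
```

```bash
cat >> h.py <<'E'
def knob(c='scene'):
    im,d=ctrl.camera(c); p=cloud(c,d,np.ones_like(d,bool))
    hsv=cv2.cvtColor(im,cv2.COLOR_RGB2HSV); m=(hsv[...,1]>170)&(hsv[...,2]>120)&((hsv[...,0]<6)|(hsv[...,0]>174))
    q=cloud(c,d,m); k=(np.linalg.norm(q[:,:2]-G[:2],axis=1)<.1)&(q[:,2]>.15); q=q[k]
    v=((q.mean(0)-[*G[:2],.025])@Rs); v1=v/np.linalg.norm(v)
    print(c,'red',len(q),'len',np.linalg.norm(v).round(4),'fore_aft',np.arcsin(v1[0]).round(3),'across',np.arctan2(-v1[1],v1[2]).round(3))
E
python3 -c "
from h import *
togo((-28,36),.147);knob();knob('side')"
```

```text
t 4.22 TCP sel mm [-39.   36.   47.5] z 0.1485 tool x deg -158.55 zax [-0.  0. -1.] F sel [ 0.5 -1.6 -0.6] op -0.0033828279263898187
tool offset mm to go [-11.    0.    1.5]
scene red 45 len 0.1556 fore_aft -0.165 across -0.292
side red 6 len 0.1548 fore_aft -0.199 across -0.227
```

```bash
python3 - <<'E'
from h import *
knob()
a,_=ctrl.camera('scene');b,_=ctrl.camera('side')
f=lambda i,y,x:cv2.resize(i[y:y+120,x:x+100],None,fx=4,fy=4,interpolation=cv2.INTER_CUBIC)
cv2.imwrite('pics/c2.png',np.hstack([f(a,260,200),f(b,140,220)])[:,:,::-1])
E
```

```text
scene red 44 len 0.1557 fore_aft -0.166 across -0.292
```

View pics/c2.png

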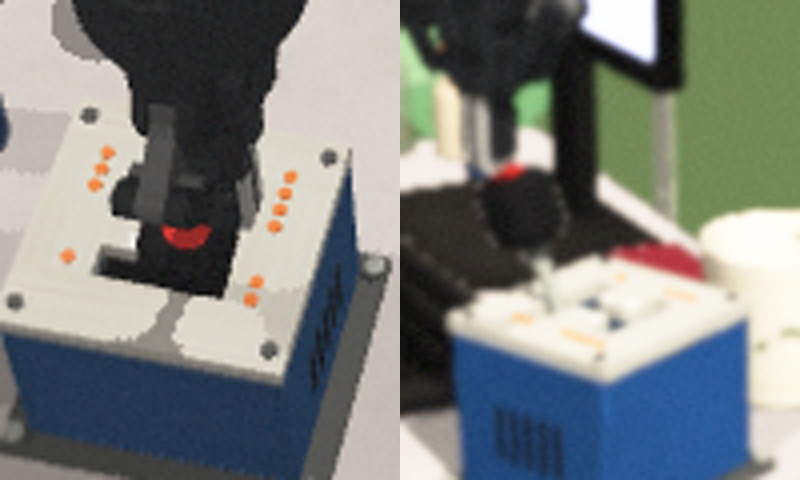

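```bash
python3 - <<'E'
from h import *
for c in ['scene','side']:
    print(c,((np.array(ctrl.camera_params(c)['cam_to_world'])[:3,3]-G)@Rs).round(2))
im,d=ctrl.camera('scene')
p=cloud('scene',d,np.ones_like(d,bool)); q=(p-G)@Rs*1000
m=(np.abs(q[:,0])<90)&(np.abs(q[:,1])<90)&(q[:,2]>30)&(q[:,2]<140);q=q[m]
for lo in range(30,140,10):
    k=q[(q[:,2]>=lo)&(q[:,2]<lo+10)]; print(lo+101,len(k),np.percentile(k,[2,50,98],axis=0).round(0)[:,:2].tolist() if len(k) else '')
for y,x in [(192,150),(205,130),(175,162),(185,250),(190,200),(238,185)]:
    r,cc=260+y//4,200+x//4; mm=np.zeros_like(d,bool);mm[r,cc]=1;print((y,x),im[r,cc],((cloud('scene',d,mm)-G)@Rs*1000).round(0))
E
```

```text
scene [-0.23  0.45  0.76]
side [-0.74 -0.7   0.4 ]
131 14 [[-36.0, 31.0], [-29.0, 47.0], [-14.0, 49.0]]
141 39 [[-38.0, 26.0], [-27.0, 49.0], [-8.0, 51.0]]
151 54 [[-39.0, 35.0], [-29.0, 52.0], [-9.0, 54.0]]
161 201 [[-39.0, 37.0], [-27.0, 49.0], [-8.0, 54.0]]
171 64 [[-43.0, 39.0], [-22.0, 45.0], [-10.0, 50.0]]
181 29 [[-52.0, 31.0], [-48.0, 42.0], [-36.0, 48.0]]
191 47 [[-52.0, 30.0], [-48.0, 42.0], [-40.0, 50.0]]
201 28 [[-51.0, 30.0], [-51.0, 41.0], [-47.0, 47.0]]
211 13 [[-52.0, 30.0], [-51.0, 35.0], [-47.0, 44.0]]
221 53 [[-54.0, 12.0], [-52.0, 44.0], [-47.0, 66.0]]
231 119 [[-53.0, 3.0], [-47.0, 52.0], [-33.0, 71.0]]
(192, 150) [76 75 73] [[-40.  92. 175.]]
(205, 130) [40 42 45] [[-34.  95. 171.]]
(175, 162) [85 81 82] [[-42.  86. 178.]]
(185, 250) [115 112 109] [[-51.  41. 107.]]
(190, 200) [46 44 45] [[-52.  80. 162.]]
(238, 185) [152  42  40] [[-26.  45.  72.]]
```

The thing occluding the knob is the gripper's upper linkage (z≈0.27 m). The fingers themselves are behind the knob at selector x≈-52 to -36 mm, so I continue in small steps.

Request:
apply_moves([
  {"jaw":0,"offset":[-2,0,0],"rot":[0,0,0]},
  {"jaw":0,"offset":[-2,0,0],"rot":[0,0,0]},
  {"jaw":0,"offset":[-2,0,0],"rot":[0,0,0]},
  {"jaw":0,"offset":[0,0,0],"rot":[0,0,0]},
  {"jaw":0,"offset":[0,0,0],"rot":[0,0,0]},
])

```text
time_s: 5.15
eef_pos: [0.4862, 0.0546, 0.1484]
eef_rot: [-0.0, -0.186, 0.983, 0.0]
wrist_force: [-0.0, 0.8, -0.0]
opening: 0.001
grasp_force: 0.0
```

```bash
cat >> h.py <<'E'
def prof():
    im,d=ctrl.camera('scene'); q=(cloud('scene',d,np.ones_like(d,bool))-G)@Rs*1000
    k=q[(np.abs(q[:,0])<70)&(np.abs(q[:,1])<80)&(q[:,2]>40)&(q[:,2]<75)]; print('knob+finger pts',len(k),np.percentile(k,[2,50,98],axis=0).round(0)[:,:2].tolist())
E
python3 -c "
from h import *
togo((-28,36),.147);knob();prof()"
```

```text
t 5.15 TCP sel mm [-33.5  35.9  47.4] z 0.1484 tool x deg -158.55 zax [-0.  0. -1.] F sel [ 0.3  0.8 -0. ] op 0.0006440840810299852
tool offset mm to go [-5.5  0.1  1.4]
scene red 52 len 0.1556 fore_aft -0.165 across -0.288
knob+finger pts 374 [[-40.0, 34.0], [-26.0, 48.0], [-8.0, 54.0]]
```

```bash
python3 - <<'E'
from h import *
w,wd=ctrl.camera('wrist');b,d=ctrl.camera('side')
f=cv2.resize(b[150:225,220:300],None,fx=5,fy=5,interpolation=cv2.INTER_CUBIC)
cv2.imwrite('pics/c3.png',np.hstack([cv2.resize(w,(400,375)),f])[:,:,::-1])
q=(cloud('side',d,np.ones_like(d,bool))-G)@Rs*1000
m=(np.abs(q[:,0])<70)&(np.abs(q[:,1])<70)&(q[:,2]>25)&(q[:,2]<140);q=q[m]
for lo in range(25,140,8):
    k=q[(q[:,2]>=lo)&(q[:,2]<lo+8)]; print(lo+101,len(k),np.percentile(k,[5,50,95],axis=0).round(0)[:,:2].tolist() if len(k) else '')
E
```

```text
126 20 [[-29.0, 23.0], [-24.0, 26.0], [-17.0, 34.0]]
134 42 [[-36.0, 18.0], [-34.0, 26.0], [-18.0, 43.0]]
142 72 [[-39.0, 16.0], [-32.0, 20.0], [-10.0, 41.0]]
150 81 [[-40.0, 18.0], [-34.0, 23.0], [-12.0, 45.0]]
158 84 [[-40.0, 20.0], [-34.0, 24.0], [-12.0, 49.0]]
166 90 [[-39.0, 23.0], [-30.0, 28.0], [-15.0, 47.0]]
174 25 [[-43.0, 28.0], [-26.0, 31.0], [-13.0, 37.0]]
182 39 [[-47.0, 25.0], [-42.0, 31.0], [-29.0, 42.0]]
190 59 [[-46.0, 23.0], [-41.0, 30.0], [-30.0, 45.0]]
198 58 [[-46.0, 22.0], [-42.0, 31.0], [-30.0, 48.0]]
206 56 [[-47.0, 23.0], [-42.0, 29.0], [-29.0, 48.0]]
214 57 [[-47.0, 22.0], [-42.0, 29.0], [-29.0, 47.0]]
222 85 [[-48.0, 5.0], [-45.0, 29.0], [-26.0, 63.0]]
230 139 [[-48.0, 1.0], [-45.0, 29.0], [-25.0, 64.0]]
238 41 [[-49.0, -4.0], [-46.0, 31.0], [-27.0, 66.0]]
```

View pics/c3.png

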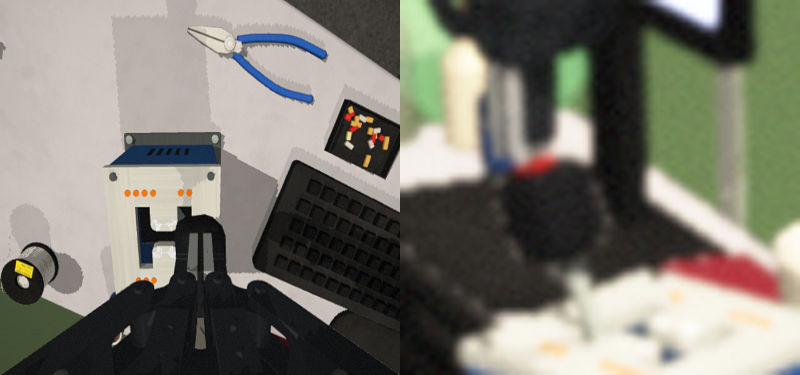

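```bash
python3 - <<'E'
from h import *
s=ctrl.get_obs(); w,d=ctrl.camera('wrist'); P=ctrl.camera_params('wrist'); T=np.array(P['mount']); print(T.round(3).tolist())
v,u=np.nonzero(d>0); n=cv2.undistortPoints(np.c_[u,v].astype(float)[:,None],np.array(P['K']),np.array(P['dist']))[:,0]
z=d[v,u]; p=np.c_[n*z[:,None],z]@T[:3,:3].T+T[:3,3]; p*=1000
m=(np.abs(p[:,0])<30)&(np.abs(p[:,1])<40)
for lo in range(-100,60,10):
    k=p[m&(p[:,2]>=lo)&(p[:,2]<lo+10)]; print('tool z',lo,len(k),np.percentile(k,[2,50,98],axis=0).round(0)[:,:2].tolist() if len(k) else '')
print(s['q'],s['opening'],getattr(ctrl,'pinch_z',None))
E
```

```text
[[0.001, -0.952, -0.305, 0.079], [1.0, 0.001, -0.0, -0.0], [0.001, -0.305, 0.952, -0.174], [0.0, 0.0, 0.0, 1.0]]
tool z -100 7727 [[-7.0, -39.0], [12.0, 3.0], [18.0, 39.0]]
tool z -90 10272 [[-7.0, -36.0], [12.0, -2.0], [14.0, 36.0]]
tool z -80 2940 [[-6.0, -28.0], [13.0, -0.0], [15.0, 28.0]]
tool z -70 1566 [[-9.0, -12.0], [10.0, -0.0], [12.0, 12.0]]
tool z -60 1200 [[7.0, -13.0], [9.0, 0.0], [12.0, 13.0]]
tool z -50 956 [[7.0, -13.0], [10.0, 0.0], [12.0, 13.0]]
tool z -40 251 [[7.0, -11.0], [12.0, 0.0], [12.0, 11.0]]
tool z -30 227 [[-1.0, -13.0], [2.0, -8.0], [5.0, 12.0]]
tool z -20 1227 [[-9.0, -16.0], [5.0, 5.0], [7.0, 18.0]]
tool z -10 506 [[-17.0, -19.0], [4.0, -9.0], [6.0, 13.0]]
tool z 0 269 [[-11.0, -20.0], [3.0, -5.0], [5.0, 11.0]]
tool z 10 2 [[2.0, 6.0], [2.0, 6.0], [2.0, 7.0]]
tool z 20 0 
tool z 30 0 
tool z 40 6646 [[-23.0, -39.0], [6.0, -13.0], [25.0, 17.0]]
tool z 50 428 [[-20.0, -38.0], [25.0, -16.0], [25.0, 16.0]]
[-1.31249452e-01  4.16478852e-02  1.86889562e+00 -4.77928819e-06
  1.23114932e+00 -2.07640688e+00] -0.0008758422963380003 0.0187
```

The depth data from all three cameras agree. The visible fingers end about 31 mm short of the reported TCP, so the tips are skimming just above the knob top, which explains the zero force. I'll back off, go 26 mm lower and push again.

Request:
apply_moves([
  {"jaw":0,"offset":[15,0,-2],"rot":[0,0,0]},
  {"jaw":0,"offset":[23,0,0],"rot":[0,0,0]},
  {"jaw":0,"offset":[0,0,14],"rot":[0,0,0]},
  {"jaw":0,"offset":[0,0,14],"rot":[0,0,0]},
  {"jaw":0,"offset":[0,0,0],"rot":[0,0,0]},
])

```text
time_s: 6.02
eef_pos: [0.4498, 0.041, 0.1207]
eef_rot: [-0.002, -0.186, 0.983, 0.001]
wrist_force: [-0.0, -0.7, 0.7]
opening: 0.002
grasp_force: 0.0
```

```bash
python3 - <<'E'
from h import *
togo((-29,36),.122)
knob()
a,_=ctrl.camera('scene');b,_=ctrl.camera('side')
f=lambda i,y,x:cv2.resize(i[y:y+120,x:x+100],None,fx=4,fy=4,interpolation=cv2.INTER_CUBIC)
cv2.imwrite('pics/c4.png',np.hstack([f(a,260,200),f(b,140,220)])[:,:,::-1])
E
```

```text
t 6.03 TCP sel mm [-72.3  36.6  19.7] z 0.1207 tool x deg -158.55 zax [-0.003  0.001 -1.   ] F sel [-0.3 -0.6  0.7] op 0.001515154699840877
tool offset mm to go [-43.3  -0.5  -1.4]
scene red 107 len 0.1554 fore_aft -0.16 across -0.265
```

View pics/c4.png

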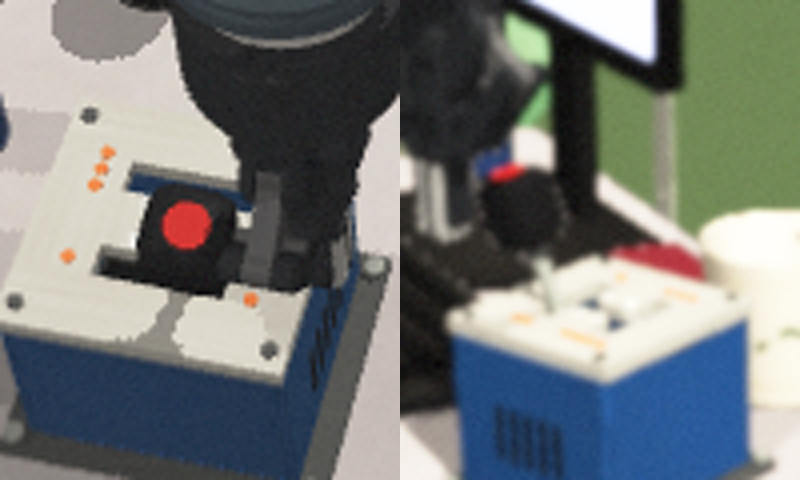

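The knob hasn't moved (red disc at left (187,225)), and the fingertips now reach the lower half of the knob (right (440,235)). I'll push forward again.

Request:
apply_moves([
  {"jaw":0,"offset":[-9,0,0],"rot":[0,0,0]},
  {"jaw":0,"offset":[-9,0,0],"rot":[0,0,0]},
  {"jaw":0,"offset":[-6,0,0],"rot":[0,0,0]},
  {"jaw":0,"offset":[-6,0,0],"rot":[0,0,0]},
  {"jaw":0,"offset":[-6,0,0],"rot":[0,0,0]},
])

```text
time_s: 6.8
eef_pos: [0.4845, 0.0541, 0.1224]
eef_rot: [-0.0, -0.186, 0.983, 0.0]
wrist_force: [-2.8, -0.0, 1.5]
opening: -0.001
grasp_force: 1.0
```

```bash
python3 -c "
from h import *
togo((-29,36),.122);knob();knob('side')"
```

```text
t 6.8 TCP sel mm [-35.2  36.   21.4] z 0.1224 tool x deg -158.55 zax [-0.  0. -1.] F sel [-2.6  1.   1.5] op -0.0008128705281157218
tool offset mm to go [-6.2 -0.   0.4]
scene red 8 len 0.155 fore_aft -0.018 across -0.244
side red 0 len nan fore_aft nan across nanh.py:22: RuntimeWarning: Mean of empty slice.
  v=((q.mean(0)-[*G[:2],.025])@Rs); v1=v/np.linalg.norm(v)
  ret = um.true_divide(
```

Request:
apply_moves([
  {"jaw":0,"offset":[8,0,0],"rot":[0,0,0]},
  {"jaw":0,"offset":[12,0,0],"rot":[0,0,0]},
  {"jaw":0,"offset":[12,0,0],"rot":[0,0,0]},
  {"jaw":0,"offset":[0,0,0],"rot":[0,0,0]},
  {"jaw":0,"offset":[0,0,0],"rot":[0,0,0]},
])

```text
time_s: 7.52
eef_pos: [0.4548, 0.0421, 0.1228]
eef_rot: [0.0, -0.186, 0.983, -0.0]
wrist_force: [-0.6, -0.9, 1.0]
opening: -0.002
grasp_force: 0.0
```

```bash
python3 -c "
from h import *
togo((-29,36),.122);knob();knob('side')"
```

```text
t 7.53 TCP sel mm [-67.3  35.7  21.8] z 0.1228 tool x deg -158.58 zax [ 0.001 -0.    -1.   ] F sel [-0.9 -0.6  1. ] op -0.0016562342894815892
tool offset mm to go [-38.3   0.3   0.8]
scene red 111 len 0.1557 fore_aft -0.055 across -0.265
side red 2 len 0.1538 fore_aft -0.102 across -0.242
```

Request:
apply_moves([
  {"jaw":0,"offset":[-12,0,0],"rot":[0,0,0]},
  {"jaw":0,"offset":[-12,0,0],"rot":[0,0,0]},
  {"jaw":0,"offset":[-8,0,0],"rot":[0,0,0]},
  {"jaw":0,"offset":[-5,0,0],"rot":[0,0,0]},
  {"jaw":0,"offset":[-2,0,0],"rot":[0,0,0]},
])

```text
time_s: 8.25
eef_pos: [0.4908, 0.0566, 0.1223]
eef_rot: [-0.0, -0.186, 0.983, 0.0]
wrist_force: [-1.4, 0.2, 1.9]
opening: -0.002
grasp_force: 0.9
```

Request:
apply_moves([
  {"jaw":0,"offset":[0,0,0],"rot":[0,0,0]},
  {"jaw":0,"offset":[8,0,0],"rot":[0,0,0]},
  {"jaw":0,"offset":[14,0,0],"rot":[0,0,0]},
  {"jaw":0,"offset":[14,0,0],"rot":[0,0,0]},
  {"jaw":0,"offset":[0,0,0],"rot":[0,0,0]},
])

```text
time_s: 8.88
eef_pos: [0.4562, 0.043, 0.1225]
eef_rot: [-0.0, -0.186, 0.983, 0.0]
wrist_force: [-0.1, -0.4, -0.6]
opening: 0.002
grasp_force: 0.0
```

```bash
python3 -c "
from h import *
togo((-29,36),.122);knob()"
```

```text
t 8.88 TCP sel mm [-65.6  36.   21.5] z 0.1225 tool x deg -158.6 zax [-0.  0. -1.] F sel [-0.3 -0.4 -0.6] op 0.0018630206787976294
tool offset mm to go [-36.6   0.    0.5]
scene red 107 len 0.1554 fore_aft -0.013 across -0.265
```

```bash
python3 - <<'E'
from h import *
for c in ['scene','side']:
    im,d=ctrl.camera(c); p=cloud(c,d,np.ones_like(d,bool)); p=p[(p[:,0]>.52)&(p[:,0]<.75)&(p[:,1]<.5)&(p[:,1]>.09)]
    for lo in np.arange(.18,.7,.08):
        k=p[(p[:,2]>=lo)&(p[:,2]<lo+.08)]
        if len(k)>5: print(c,lo.round(2),len(k),np.percentile(k,2,axis=0).round(3)[:2],'mindist to (.499,.113)',np.percentile(np.hypot(k[:,0]-.499,k[:,1]-.113),1).round(3))
E
```

```text
scene 0.18 5717 [0.635 0.174] mindist to (.499,.113) 0.15
scene 0.26 5352 [0.635 0.173] mindist to (.499,.113) 0.149
scene 0.34 4619 [0.635 0.173] mindist to (.499,.113) 0.149
scene 0.42 2569 [0.634 0.172] mindist to (.499,.113) 0.149
scene 0.58 356 [0.578 0.138] mindist to (.499,.113) 0.083
side 0.18 1342 [0.634 0.169] mindist to (.499,.113) 0.148
side 0.26 1452 [0.634 0.17 ] mindist to (.499,.113) 0.148
side 0.34 1526 [0.634 0.169] mindist to (.499,.113) 0.148
side 0.42 731 [0.634 0.169] mindist to (.499,.113) 0.149
```

Request:
apply_moves([
  {"jaw":0,"offset":[0,24,0],"rot":[0,0,0]},
  {"jaw":0,"offset":[0,26,0],"rot":[0,0,0]},
  {"jaw":0,"offset":[-22,0,0],"rot":[0,0,0]},
  {"jaw":0,"offset":[-22,0,0],"rot":[0,0,0]},
  {"jaw":0,"offset":[-22,0,0],"rot":[0,0,0]},
])

```text
time_s: 9.65
eef_pos: [0.5015, 0.1145, 0.1225]
eef_rot: [0.0, -0.186, 0.982, -0.0]
wrist_force: [-0.1, 0.0, -0.3]
opening: -0.002
grasp_force: 0.0
```

Request:
apply_moves([
  {"jaw":0,"offset":[0,0,0],"rot":[0,0,0]},
  {"jaw":0,"offset":[0,-6,0],"rot":[0,0,0]},
  {"jaw":0,"offset":[0,-6,0],"rot":[0,0,0]},
  {"jaw":0,"offset":[0,-6,0],"rot":[0,0,0]},
  {"jaw":0,"offset":[0,-6,0],"rot":[0,0,0]},
])

```text
time_s: 10.28
eef_pos: [0.5093, 0.0914, 0.1228]
eef_rot: [0.0, -0.186, 0.983, 0.0]
wrist_force: [-1.3, 1.9, 2.0]
opening: 0.004
grasp_force: 1.4
```

```bash
python3 -c "
from h import *
togo((0,-5),.122);knob();prof()"
```

```text
t 10.28 TCP sel mm [ 1.5 61.7 21.8] z 0.1228 tool x deg -158.57 zax [ 0.     0.001 -1.   ] F sel [-0.5  2.2  2. ] op 0.004269055064733018
tool offset mm to go [  1.4 -66.7   0.8]
scene red 38 len 0.1556 fore_aft -0.042 across -0.204
knob+finger pts 330 [[-19.0, 17.0], [-13.0, 41.0], [-3.0, 73.0]]
```

Request:
apply_moves([
  {"jaw":0,"offset":[0,-6,0],"rot":[0,0,0]},
  {"jaw":0,"offset":[0,-6,0],"rot":[0,0,0]},
  {"jaw":0,"offset":[0,-6,0],"rot":[0,0,0]},
  {"jaw":0,"offset":[0,-6,0],"rot":[0,0,0]},
  {"jaw":0,"offset":[0,0,0],"rot":[0,0,0]},
])

```text
time_s: 11.0
eef_pos: [0.5182, 0.0687, 0.1224]
eef_rot: [-0.0, -0.186, 0.983, -0.0]
wrist_force: [-0.9, 0.2, 0.1]
opening: -0.001
grasp_force: 0.4
```

```bash
python3 -c "
from h import *
togo((0,-5),.122);knob();prof()"
```

```text
t 11.0 TCP sel mm [ 1.5 37.2 21.4] z 0.1224 tool x deg -158.59 zax [-0. -0. -1.] F sel [-0.8  0.5  0.1] op -0.0012447487706902002
tool offset mm to go [  1.4 -42.2   0.4]
scene red 29 len 0.1574 fore_aft -0.047 across -0.046
knob+finger pts 271 [[-19.0, -3.0], [-13.0, 21.0], [0.0, 50.0]]
```

Request:
apply_moves([
  {"jaw":0,"offset":[0,-7,0],"rot":[0,0,0]},
  {"jaw":0,"offset":[0,-7,0],"rot":[0,0,0]},
  {"jaw":0,"offset":[0,-7,0],"rot":[0,0,0]},
  {"jaw":0,"offset":[0,-7,0],"rot":[0,0,0]},
  {"jaw":0,"offset":[0,-7,0],"rot":[0,0,0]},
])

```text
time_s: 11.72
eef_pos: [0.5309, 0.0362, 0.1223]
eef_rot: [-0.0, -0.186, 0.983, 0.0]
wrist_force: [-0.9, 1.1, -0.5]
opening: -0.003
grasp_force: 0.7
```

Request:
apply_moves([
  {"jaw":0,"offset":[0,-2,0],"rot":[0,0,0]},
  {"jaw":0,"offset":[0,-2,0],"rot":[0,0,0]},
  {"jaw":0,"offset":[0,-1,0],"rot":[0,0,0]},
  {"jaw":0,"offset":[0,0,0],"rot":[0,0,0]},
  {"jaw":0,"offset":[0,0,0],"rot":[0,0,0]},
])

```text
time_s: 12.35
eef_pos: [0.5326, 0.0321, 0.1225]
eef_rot: [-0.0, -0.186, 0.983, -0.0]
wrist_force: [-0.9, 1.3, -0.8]
opening: 0.002
grasp_force: 0.6
```

```bash
python3 -c "
from h import *
togo((0,-5),.122);knob();prof()"
```

```text
t 12.35 TCP sel mm [ 1.5 -2.  21.5] z 0.1225 tool x deg -158.54 zax [-0. -0. -1.] F sel [-0.4  1.6 -0.8] op 0.002181625184548396
tool offset mm to go [ 1.5 -3.   0.5]
scene red 25 len 0.1554 fore_aft -0.038 across 0.241
knob+finger pts 346 [[-19.0, -46.0], [-12.0, -18.0], [2.0, 11.0]]
```

Request:
apply_moves([
  {"jaw":0,"offset":[0,-2,0],"rot":[0,0,0]},
  {"jaw":0,"offset":[0,-1,0],"rot":[0,0,0]},
  {"jaw":0,"offset":[0,0,0],"rot":[0,0,0]},
  {"jaw":0,"offset":[0,6,0],"rot":[0,0,0]},
  {"jaw":0,"offset":[0,10,0],"rot":[0,0,0]},
])

```text
time_s: 13.08
eef_pos: [0.528, 0.0443, 0.1227]
eef_rot: [0.0, -0.186, 0.983, -0.0]
wrist_force: [-0.2, 0.4, 0.4]
opening: 0.004
grasp_force: 0.0
```

Request:
apply_moves([
  {"jaw":0,"offset":[15,0,0],"rot":[0,0,0]},
  {"jaw":0,"offset":[20,0,0],"rot":[0,0,0]},
  {"jaw":0,"offset":[20,0,0],"rot":[0,0,0]},
  {"jaw":0,"offset":[10,0,0],"rot":[0,0,0]},
  {"jaw":0,"offset":[0,0,0],"rot":[0,0,0]},
])

```text
time_s: 13.7
eef_pos: [0.4671, 0.0201, 0.1227]
eef_rot: [0.0, -0.186, 0.983, -0.0]
wrist_force: [1.1, -0.6, 0.3]
opening: 0.004
grasp_force: 0.0
```

```bash
python3 -c "
from h import *
togo((-50,-36),.122);knob();prof()"
```

```text
t 13.7 TCP sel mm [-63.9  10.8  21.7] z 0.1227 tool x deg -158.59 zax [ 0.001 -0.    -1.   ] F sel [ 0.8 -1.   0.3] op 0.0036705787302446294
tool offset mm to go [-14.  -46.8   0.7]
scene red 48 len 0.1572 fore_aft -0.007 across 0.228
knob+finger pts 469 [[-63.0, -45.0], [-4.0, -21.0], [13.0, 22.0]]
```

Request:
apply_moves([
  {"jaw":0,"offset":[0,-20,0],"rot":[0,0,0]},
  {"jaw":0,"offset":[0,-26,0],"rot":[0,0,0]},
  {"jaw":0,"offset":[0,0,0],"rot":[0,0,0]},
  {"jaw":0,"offset":[0,0,0],"rot":[0,0,0]},
  {"jaw":0,"offset":[0,0,0],"rot":[0,0,0]},
])

```text
time_s: 14.42
eef_pos: [0.484, -0.022, 0.1223]
eef_rot: [-0.0, -0.186, 0.982, 0.0]
wrist_force: [-0.0, 0.3, 0.8]
opening: 0.005
grasp_force: 0.0
```

```bash
python3 - <<'E'
from h import *
togo((10,-36),.122);knob();knob('side');prof()
a,_=ctrl.camera('scene');b,_=ctrl.camera('side')
f=lambda i,y,x:cv2.resize(i[y:y+120,x:x+100],None,fx=4,fy=4,interpolation=cv2.INTER_CUBIC)
cv2.imwrite('pics/c5.png',np.hstack([f(a,260,200),f(b,140,220)])[:,:,::-1])
E
```

```text
t 14.43 TCP sel mm [-63.6 -34.6  21.3] z 0.1223 tool x deg -158.53 zax [-0.  0. -1.] F sel [0.1 0.3 0.8] op 0.005152542529511064
tool offset mm to go [-73.6  -1.4   0.3]
scene red 66 len 0.1555 fore_aft -0.009 across 0.25
side red 45 len 0.1568 fore_aft -0.049 across 0.23
knob+finger pts 582 [[-65.0, -49.0], [-6.0, -22.0], [13.0, -15.0]]
```

View pics/c5.png

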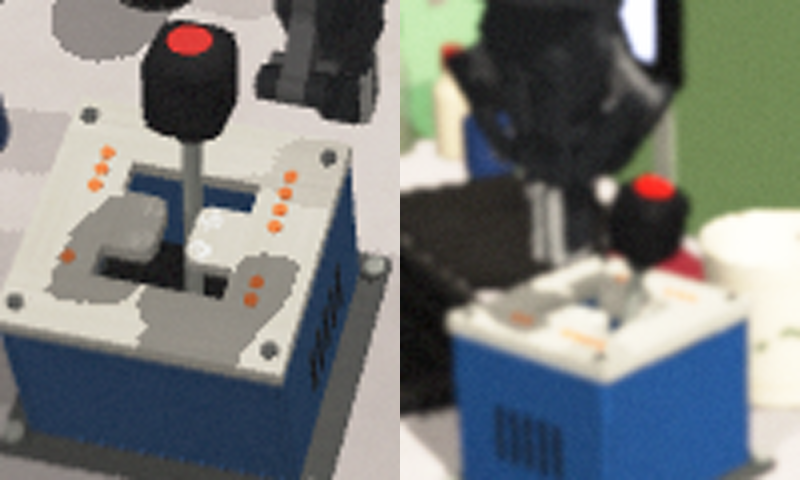

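The lever now leans right and sits on the crossbar near the right column (stem foot about (195,250)). Across is 0.25, slightly short of 0.27, so I'll nudge it about 3 mm further right.

Request:
apply_moves([
  {"jaw":0,"offset":[0,24,0],"rot":[0,0,0]},
  {"jaw":0,"offset":[0,24,0],"rot":[0,0,0]},
  {"jaw":0,"offset":[-20,0,0],"rot":[0,0,0]},
  {"jaw":0,"offset":[-22,0,0],"rot":[0,0,0]},
  {"jaw":0,"offset":[-22,0,0],"rot":[0,0,0]},
])

```text
time_s: 15.3
eef_pos: [0.5269, 0.0462, 0.1226]
eef_rot: [0.0, -0.186, 0.982, -0.0]
wrist_force: [0.2, 0.8, 0.5]
opening: 0.001
grasp_force: 0.0
```

Request:
apply_moves([
  {"jaw":0,"offset":[0,0,0],"rot":[0,0,0]},
  {"jaw":0,"offset":[0,-8,0],"rot":[0,0,0]},
  {"jaw":0,"offset":[0,-8,0],"rot":[0,0,0]},
  {"jaw":0,"offset":[0,-6,0],"rot":[0,0,0]},
  {"jaw":0,"offset":[0,0,0],"rot":[0,0,0]},
])

```text
time_s: 15.92
eef_pos: [0.5342, 0.0245, 0.1225]
eef_rot: [-0.0, -0.186, 0.983, 0.0]
wrist_force: [-0.3, -0.2, 0.4]
opening: 0.003
grasp_force: 0.1
```

```bash
python3 -c "
from h import *
togo((0,-9),.122);knob();prof()"
```

```text
t 15.93 TCP sel mm [ 0.1 -9.7 21.5] z 0.1225 tool x deg -158.62 zax [-0.  0. -1.] F sel [-0.3 -0.   0.4] op 0.003486841105215612
tool offset mm to go [0.1 0.7 0.5]
scene red 21 len 0.1558 fore_aft -0.042 across 0.293
knob+finger pts 346 [[-18.0, -53.0], [-12.0, -27.0], [2.0, 4.0]]
```

Request:
apply_moves([
  {"jaw":0,"offset":[0,10,0],"rot":[0,0,0]},
  {"jaw":0,"offset":[0,12,0],"rot":[0,0,0]},
  {"jaw":0,"offset":[20,0,0],"rot":[0,0,0]},
  {"jaw":0,"offset":[22,0,0],"rot":[0,0,0]},
  {"jaw":0,"offset":[22,0,0],"rot":[0,0,0]},
])

```text
time_s: 16.65
eef_pos: [0.4657, 0.0231, 0.1225]
eef_rot: [-0.0, -0.187, 0.982, 0.0]
wrist_force: [-1.1, -0.5, -0.1]
opening: 0.002
grasp_force: 0.0
```

Request:
apply_moves([
  {"jaw":0,"offset":[0,0,0],"rot":[0,0,0]},
  {"jaw":0,"offset":[0,-20,0],"rot":[0,0,0]},
  {"jaw":0,"offset":[0,-30,0],"rot":[0,0,0]},
  {"jaw":0,"offset":[0,0,0],"rot":[0,0,0]},
  {"jaw":0,"offset":[0,0,0],"rot":[0,0,0]},
])

```text
time_s: 17.27
eef_pos: [0.4853, -0.0244, 0.1223]
eef_rot: [-0.0, -0.186, 0.983, 0.0]
wrist_force: [-0.2, 0.4, -0.4]
opening: 0.002
grasp_force: 0.0
```

```bash
python3 -c "
from h import *
togo((8,-38),.122);knob();prof()"
```

```text
t 17.27 TCP sel mm [-63.3 -37.3  21.3] z 0.1223 tool x deg -158.59 zax [-0.  0. -1.] F sel [-0.   0.5 -0.4] op 0.002432526062560272
tool offset mm to go [-71.3  -0.6   0.3]
scene red 61 len 0.1552 fore_aft -0.011 across 0.284
knob+finger pts 618 [[-64.0, -53.0], [-6.0, -27.0], [13.0, -19.0]]
```

Request:
apply_moves([
  {"jaw":0,"offset":[-15,0,0],"rot":[0,0,0]},
  {"jaw":0,"offset":[-12,0,0],"rot":[0,0,0]},
  {"jaw":0,"offset":[-8,0,0],"rot":[0,0,0]},
  {"jaw":0,"offset":[-7,0,0],"rot":[0,0,0]},
  {"jaw":0,"offset":[-7,0,0],"rot":[0,0,0]},
])

```text
time_s: 18.0
eef_pos: [0.5308, -0.0062, 0.1224]
eef_rot: [-0.0, -0.186, 0.983, 0.0]
wrist_force: [-1.5, -0.9, 1.6]
opening: -0.002
grasp_force: 1.0
```

```bash
python3 -c "
from h import *
togo((8,-38),.122);knob();prof()"
```

```text
t 18.0 TCP sel mm [-14.3 -37.   21.4] z 0.1224 tool x deg -158.54 zax [-0.001 -0.    -1.   ] F sel [-1.7 -0.3  1.6] op -0.001968067972368113
tool offset mm to go [-22.3  -1.    0.4]
scene red 2 len 0.1557 fore_aft 0.133 across 0.296
knob+finger pts 393 [[-25.0, -48.0], [6.0, -24.0], [28.0, -18.0]]
```

Request:
apply_moves([
  {"jaw":0,"offset":[-5,0,0],"rot":[0,0,0]},
  {"jaw":0,"offset":[-5,0,0],"rot":[0,0,0]},
  {"jaw":0,"offset":[-5,0,0],"rot":[0,0,0]},
  {"jaw":0,"offset":[-4,0,0],"rot":[0,0,0]},
  {"jaw":0,"offset":[0,0,0],"rot":[0,0,0]},
])

```text
time_s: 18.73
eef_pos: [0.5486, 0.0007, 0.1224]
eef_rot: [0.0, -0.186, 0.983, 0.0]
wrist_force: [-0.2, 0.0, 0.6]
opening: -0.0
grasp_force: 0.4
```

Request:
apply_moves([
  {"jaw":0,"offset":[-1,0,0],"rot":[0,0,0]},
  {"jaw":0,"offset":[-1,0,0],"rot":[0,0,0]},
  {"jaw":0,"offset":[-1,0,0],"rot":[0,0,0]},
  {"jaw":0,"offset":[0,0,0],"rot":[0,0,0]},
  {"jaw":0,"offset":[0,0,0],"rot":[0,0,0]},
])

```text
time_s: 19.35
eef_pos: [0.5511, 0.0017, 0.1226]
eef_rot: [0.0, -0.186, 0.983, -0.0]
wrist_force: [-1.0, -0.9, -0.2]
opening: 0.002
grasp_force: 0.6
```

```bash
python3 -c "
from h import *
togo((8,-38),.122);prof()"
```

```text
t 19.35 TCP sel mm [  7.5 -37.2  21.6] z 0.1226 tool x deg -158.55 zax [ 0. -0. -1.] F sel [-1.3 -0.5 -0.2] op 0.0018630243186866925
tool offset mm to go [-0.5 -0.8  0.6]
knob+finger pts 394 [[-4.0, -40.0], [24.0, -23.0], [48.0, -17.0]]
```

Not at the stop yet, since the force is still about 1 N. I'll continue 1 mm at a time.

Request:
apply_moves([
  {"jaw":0,"offset":[-1,0,0],"rot":[0,0,0]},
  {"jaw":0,"offset":[-1,0,0],"rot":[0,0,0]},
  {"jaw":0,"offset":[-1,0,0],"rot":[0,0,0]},
  {"jaw":0,"offset":[0,0,0],"rot":[0,0,0]},
  {"jaw":0,"offset":[0,0,0],"rot":[0,0,0]},
])

```text
time_s: 20.02
eef_pos: [0.5539, 0.0028, 0.1225]
eef_rot: [0.0, -0.186, 0.983, -0.0]
wrist_force: [-0.5, -1.3, 0.0]
opening: -0.003
grasp_force: 0.6
```

Request:
apply_moves([
  {"jaw":0,"offset":[-1,0,0],"rot":[0,0,0]},
  {"jaw":0,"offset":[-1,0,0],"rot":[0,0,0]},
  {"jaw":0,"offset":[0,0,0],"rot":[0,0,0]},
  {"jaw":0,"offset":[0,0,0],"rot":[0,0,0]},
  {"jaw":0,"offset":[0,0,0],"rot":[0,0,0]},
])

```text
time_s: 20.65
eef_pos: [0.5556, 0.0035, 0.1224]
eef_rot: [-0.0, -0.186, 0.983, 0.0]
wrist_force: [-2.4, -0.9, -0.9]
opening: 0.004
grasp_force: 1.0
```

Request:
apply_moves([
  {"jaw":0,"offset":[-1,0,0],"rot":[0,0,0]},
  {"jaw":0,"offset":[-1,0,0],"rot":[0,0,0]},
  {"jaw":0,"offset":[0,0,0],"rot":[0,0,0]},
  {"jaw":0,"offset":[0,0,0],"rot":[0,0,0]},
  {"jaw":0,"offset":[0,0,0],"rot":[0,0,0]},
])

```text
time_s: 21.28
eef_pos: [0.5566, 0.004, 0.1222]
eef_rot: [-0.001, -0.186, 0.983, -0.0]
wrist_force: [-5.7, -3.5, 0.2]
opening: -0.001
grasp_force: 3.1
```

```bash
python3 -c "
from h import *
togo((8,-38),.122);knob();prof()"
```

```text
t 21.27 TCP sel mm [ 13.5 -37.   21.2] z 0.1222 tool x deg -158.54 zax [-0.002 -0.    -1.   ] F sel [-6.6 -1.2  0.2] op -0.0012909827567006442
tool offset mm to go [ 5.5 -1.   0.2]Traceback (most recent call last):
  File "<string>", line 3, in <module>
    togo((8,-38),.122);knob();prof()
                       ~~~~^^
  File "h.py", line 21, in knob
    q=cloud(c,d,m); k=(np.linalg.norm(q[:,:2]-G[:2],axis=1)<.1)&(q[:,2]>.15); q=q[k]
  File "h.py", line 6, in cloud
    n=cv2.undistortPoints(np.c_[u,v].astype(float)[:,None],np.array(P['K']),np.array(P['dist']))[:,0]
      ~~~~~~~~~~~~~~~~~~~^^^^^^^^^^^^^^^^^^^^^^^^^^^^^^^^^^^^^^^^^^^^^^^^^^^^^^^^^^^^^^^^^^^^^^^
cv2.error: OpenCV(4.12.0) /io/opencv/modules/calib3d/src/undistort.dispatch.cpp:347: error: (-215:Assertion failed) CV_IS_MAT(_src) && CV_IS_MAT(_dst) && (_src->rows == 1 || _src->cols == 1) && (_dst->rows == 1 || _dst->cols == 1) && _src->cols + _src->rows - 1 == _dst->rows + _dst->cols - 1 && (CV_MAT_TYPE(_src->type) == CV_32FC2 || CV_MAT_TYPE(_src->type) == CV_64FC2) && (CV_MAT_TYPE(_dst->type) == CV_32FC2 || CV_MAT_TYPE(_dst->type) == CV_64FC2) in function 'cvUndistortPointsInternal'
```

The force is rising, so it's against the slot end. One more millimetre, then retreat and check.

Request:
apply_moves([
  {"jaw":0,"offset":[-1,0,0],"rot":[0,0,0]},
  {"jaw":0,"offset":[0,0,0],"rot":[0,0,0]},
  {"jaw":0,"offset":[10,0,0],"rot":[0,0,0]},
  {"jaw":0,"offset":[25,0,0],"rot":[0,0,0]},
  {"jaw":0,"offset":[40,0,0],"rot":[0,0,0]},
])

```text
time_s: 21.95
eef_pos: [0.4894, -0.0231, 0.1231]
eef_rot: [0.002, -0.187, 0.982, -0.0]
wrist_force: [-0.8, -1.0, -0.2]
opening: 0.004
grasp_force: 0.0
```

Request:
apply_moves([
  {"jaw":0,"offset":[20,0,-10],"rot":[0,0,0]},
  {"jaw":0,"offset":[10,0,-40],"rot":[0,0,0]},
  {"jaw":0,"offset":[0,0,-40],"rot":[0,0,0]},
  {"jaw":0,"offset":[0,0,0],"rot":[0,0,0]},
  {"jaw":0,"offset":[0,0,0],"rot":[0,0,0]},
])

```text
time_s: 22.58
eef_pos: [0.4609, -0.0337, 0.2124]
eef_rot: [0.001, -0.186, 0.983, -0.0]
wrist_force: [-0.4, 0.6, -1.1]
opening: 0.002
grasp_force: 0.0
```

```bash
python3 - <<'E'
from h import *
st();knob();knob('side')
a,_=ctrl.camera('scene');b,_=ctrl.camera('side')
f=lambda i,y,x:cv2.resize(i[y:y+120,x:x+100],None,fx=4,fy=4,interpolation=cv2.INTER_CUBIC)
cv2.imwrite('pics/c6.png',np.hstack([f(a,260,200),f(b,140,220)])[:,:,::-1])
for t in ['solder_reel','capacitor_a','long_nose']: 
    o=ctrl.outline_of('side',t)[0]; print(t,o['position'])
E
```

```text
t 22.57 TCP sel mm [-89.4 -37.  111.4] z 0.2124 tool x deg -158.55 zax [ 0.001 -0.    -1.   ] F sel [-0.1  0.7 -1.1] op 0.0015670937844966895
scene red 48 len 0.1552 fore_aft 0.289 across 0.283
side red 18 len 0.1538 fore_aft 0.25 across 0.303
solder_reel [371.7, 265.2]
capacitor_a [343.0, 236.3]
long_nose [190.5, 269.2]
```

View pics/c6.png

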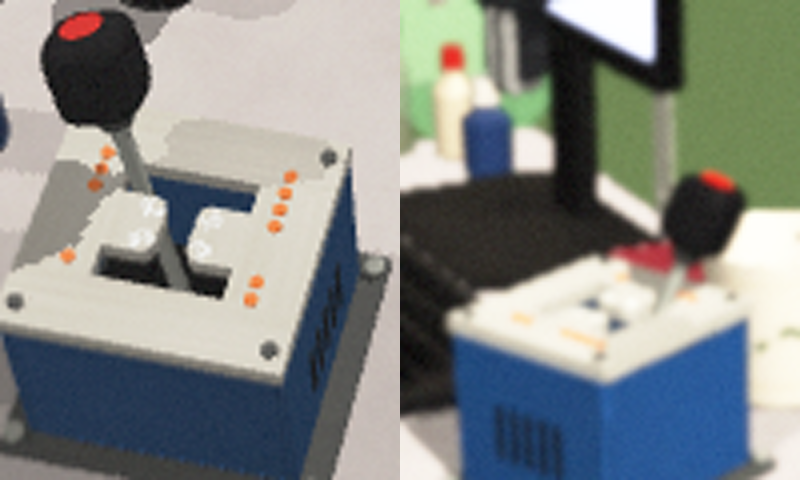

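The stem rests at the end of the three-dot slot (left view about (135,175)). Fore_aft is 0.289, across is 0.283, the loose items I checked are unmoved and the gripper is clear.

```bash
python3 -c "
from bench import ctrl
print(ctrl.hand_in())"
```

```text
the job is handed in; nothing more can be done
None
```

The lever is fully home in third (fore_aft about 0.29, across about 0.28), pushed there through neutral without entering first or fourth; the gripper is clear, the reel, capacitor and pliers beside the selector show no movement (dial knob and wood block not re-checked), and the job is handed in.

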